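# Slide the solvent bottle into its bay and shut the gate

### The job

Without picking it up, push the brown solvent bottle low on its body so that it slides across the counter upright, without tipping, into the low three-walled steel bay and right up to the bay's back wall. Then push the bay's yellow gate fully shut behind it. Leave the other loose things on the counter where they stand.

Things in the scene. Friction and masses are not known exactly. Their poses are not given: they have to be found in the camera images.
- amber: brown round solvent bottle, black cap, blue-and-white label, loose, upright, 0.26 kg (varies 0.7 to 1.4 times). Body 60 mm in diameter, straight-sided from near the counter to about 85 mm up; cap 31 mm across; height 118 mm. Origin: centre of its underside; z is its long axis. It tips easily when pushed high; pushed 20 to 35 mm above the counter it slides.
- bay: bottle bay fixed to the counter: back and two side walls of 4 mm steel, 40 mm high, no floor or sill. Origin: on the counter, mid inner space. +x points at the back wall, -x out of the open mouth. Inner faces: back wall x = +38 mm, sides y = +-40 mm; sides end at the mouth, x = -38 mm. Bottle against the back wall: its centre at x = +8 mm. Screw flanges 3 mm high reach y = +-57 mm.
- gate (a joint): angle q (rad) of the yellow gate, on a vertical hinge at the mouth end of the bay's +y side wall. 0: shut across the mouth (a stop); it opens outward and starts at 1.7 to 2.2. In the bay's frame it points from hinge to post along (-sin q, -cos q); a push on the face that looks outward when shut closes it. It stays where left; friction 0.04 N m.
- gate_hinge (a point): the gate's hinge axis, half-way up the gate plate (23 mm above the counter); in the bay's frame x = -46 mm, y = +42 mm. The plate is 4 mm thick, centred on the axis, and spans 10 to 36 mm above the counter.
- gate_post (a point): black round post, 12 mm in diameter, at the gate's free end, 84 mm from the hinge axis; it spans 8 to 52 mm above the counter, this point lies 30 mm above the counter on its axis.
- reagent_orange: bystander: white wedge-shaped reagent bottle with an orange cap, 44x56x88 mm, loose; origin at the centre of its underside. To be left alone.
- bottle_yellow: bystander: small white bottle with a yellow cap, 42 mm in diameter, 62 mm high, loose; origin at the centre of its underside. To be left alone.
- bottle_purple: bystander: small white bottle with a purple cap, 42 mm in diameter, 62 mm high, loose; origin at the centre of its underside. To be left alone.
- strip_box: bystander: upright white and green carton, 62x62x105 mm, loose; origin at the centre of its underside. To be left alone.
- tape: bystander: roll of beige tape lying flat, 69 mm in diameter, 18 mm high, loose; origin at the centre of its underside. To be left alone.
Things that resemble listed ones, but are neither listed nor needed, are in the scene too. Leave any purple or turquoise look-alike of the amber alone.

How it is judged (in metres and radians):
On the way, in this order (a step that is already met when the one before it is completed fails the run):
1. the brown bottle stands upright in the bay, at the back wall (gap under 12 mm) (x of amber in the frame of bay between -0.004 and 0.014 m and y of amber in the frame of bay between -0.02 and 0.02 m and angle between amber's own z axis and vertical below 0.1 rad), for 0.2 s.
2. the gate is shut (value of joint gate below 0.08 rad), for 0.2 s.
At the end, for the whole second after the job is handed in: The brown bottle stands upright (within 0.08 rad) and still on the counter inside the bay, no more than 12 mm from the back wall, and the gate is shut (joint below 0.08 rad) (x of amber in the frame of bay between -0.004 and 0.014 m and y of amber in the frame of bay between -0.02 and 0.02 m and angle between amber's own z axis and vertical below 0.08 rad and height (world z) of amber below 0.004 m and linear speed of amber below 0.01 m/s and value of joint gate below 0.08 rad); the robot touches nothing.
It fails at once if the brown bottle is lifted (underside centre more than 10 mm above the counter) (height (world z) of amber above 0.01 m).
It fails at once if the brown bottle rocks or tips by more than 0.25 rad (angle between amber's own z axis and vertical above 0.25 rad).
It fails at once if a bystander is moved by more than 20 mm (distance of any of reagent_orange, bottle_yellow, bottle_purple, strip_box, tape from where it was at the start of the episode above 0.02 m).
It also fails if it takes over 72 s, if anything falls off the work surface, if the arm or the gripper's body presses on something with over 40 N, if the wrist force passes 120 N, or if a joint passes its speed limit or range.

### The arm

A 7-joint arm with a two-finger parallel gripper is mounted at the origin on the work surface; the furniture and walls round the work are solid. World frame = base frame: x ahead of the robot, y to its left, z up, the work surface at z = 0. Lengths are in mm, angles in rad, forces in N, time in s.
With the tool pointing down it reaches from about 350 to 900 mm from the base axis. Payload 7.2 kg.
Tool frame: the origin (TCP) lies on the centre line of the jaws, within the pads' length; the fingertips stand bot.tips_ahead ahead of it and the grasp point (between the pads) lies 6 mm ahead of it (bot.tips_ahead is the distance from the TCP to the fingertips, in mm); z points along the fingers, y is the direction in which the jaws open and shut (so a half turn about z gives the same grasp; the last joint's range is limited). The gripper opens to 88 mm and grips with 3 to 60 N. Pads are 20 mm wide; open, the fingers measure 115 mm over their backs; the gripper's body (75 mm by 178 mm) begins 61 mm behind the grasp point.
Start: joints at [1.149, 0.411, -0.013, 1.596, 0.006, 1.134, -0.082], TCP at [216.529, -586.296, 247.653] pointing down, gripper open.
Joint ranges: [-2.95, 2.95], [-0.29, 1.99], [-1.47, 1.44], [0.14, 2.54], [-1.03, 4.17], [0.13, 1.85], [-2.86, 2.86]. Speed limits (rad/s): [2.39, 2.39, 3.01, 3.01, 3.14, 3.14, 3.14].

### API

Orientations are given as a rotation vector (axis times angle).
In Python, from workcell import bot, optics, job gives the robot as it stands.
- The arm moves only by the shell command python3 -m pendant 'ROWS' [FORCE]. ROWS is JSON, one flat list of numbers, 7 for each row, row after row: the turn, a rotation vector about the world's x, y, z in degrees, then the shift along the world's x, y, z in m, then the opening, from 0 (shut) to 1 (fully open). In form: [wx, wy, wz, tx, ty, tz, fingers, wx, wy, wz, tx, ty, tz, fingers, ...]. A call has 1 to 12 rows; each row shifts and turns the pose as measured when the row begins; what a row does not reach is not made up. A row lasts 1/12 s, in which the tool goes at most 41.7 mm and 7.16 degrees, less where a joint would pass 70% of its speed; a pose out of reach is approached as far as the arm can. A call is refused whole if a number of a shift passes 0.0417 or a number of a turn 7.16, either way. A call with a gripper value outside its range is refused whole. The fingers move at their own pace and stop on an object; FORCE is the grip in N (left out, the last holds). Time passes only in rows, so rows that do not move let the fingers close. It gives the time, the measured TCP pose, the force and the opening at its end, in the units of the state.
- bot.sense(): the state, without advancing time (a new reading comes with each control period).
- optics.snapshot(name): name is "side" or "top"; returns a dict with "image" (420x560x3 uint8, red, green, blue), "depth" (420x560 float32, mm along the optical axis (not along the pixel's ray), 0 where there is no reading), "vfov" (degrees; the focal length in pixels is half the picture's height over the tangent of half this angle, whatever the lens; pixels are square), "cx", "cy" (the principal point, pixels), "extrinsics" (4x4, takes a point from world to camera coordinates). Camera axes: x right, y down, z forward; pixel columns grow to the right and rows downward; lengths in mm; the calibration is good to about 2 mm. A picture is of the moment at which its call begins.
- job.sign_off(): hands the job in, once; it reports no verdict.
The state is a dict: "clock": time; "joint_pos": joint angles; "qd": joint speeds; "joint_torque": joint torques, N m; "tool_pos": TCP position; "ee_rot": TCP orientation; "ft_force": force on the tool from outside, world axes, zero at the start; "ft_torque": the same for the moment, N m; "opening": opening from 0.0 (shut) to 1.0 (fully open).
Only numpy, scipy, OpenCV 4.12 (cv2) and the standard library are available. Lean on these libraries where they do the work, as an engineer would, in place of code of your own. Each camera call takes 0.05 s, during which the arm holds its last target.

## Working session

There is one attempt and no reset: what is moved stays moved. The work goes in short steps, Python scripts to look and compute and a shell command to move; the robot and the scene stay as the last step left them, time stands still between calls to the robot, and variables do not carry over. Pictures are saved under pics/ and viewed, and the job is handed in when it is done.

```bash
mkdir -p pics; ls; cat > h.py <<'E'
import numpy as np, cv2
from workcell import bot, optics, job
def snap(n,f):
    s=optics.snapshot(n); cv2.imwrite('pics/'+f+'.png',s['image'][:,:,::-1]); 
    np.savez('pics/'+f+'.npz',**{k:np.array(v) for k,v in s.items()}); return s
def load(f): return dict(np.load('pics/'+f+'.npz'))
def foc(s): return 210/np.tan(np.radians(float(s['vfov']))/2)
def ray(s,u,v):
    E=np.array(s['extrinsics']); f=foc(s); d=np.array([(u-s['cx'])/f,(v-s['cy'])/f,1.])
    R=E[:3,:3]; o=-R.T@E[:3,3]; return o,R.T@d
def onz(s,u,v,z):
    o,d=ray(s,u,v); return o+d*(z-o[2])/d[2]
def dep(s,u,v):
    o,d=ray(s,u,v); return o+d*float(s['depth'][int(v),int(u)])
def proj(s,p):
    E=np.array(s['extrinsics']); q=E[:3,:3]@np.array(p)+E[:3,3]; f=foc(s); return q[0]/q[2]*f+s['cx'],q[1]/q[2]*f+s['cy']
E
python3 - <<'E'
from h import *
np.set_printoptions(precision=3,suppress=True)
for n in('side','top'):
    s=snap(n,n+'0'); print(n,s['vfov'],s['cx'],s['cy'],s['extrinsics'])
    o,d=ray(s,s['cx'],s['cy']);print(o,d)
print(bot.sense(), bot.tips_ahead)
E
```

```text
pics
side 49.527574683865915 279.82328048746683 207.78594675652195 [[   0.174    0.985   -0.012  -79.227]
 [   0.755   -0.141   -0.64  -341.543]
 [  -0.632    0.102   -0.768 1637.861]
 [   0.       0.       0.       1.   ]]
[1306.667 -136.927 1038.937] [-0.632  0.102 -0.768]
top 57.7831638012176 279.1265445533587 211.13458624860286 [[  0.023  -1.      0.013 -38.605]
 [ -0.985  -0.024  -0.172 521.571]
 [  0.172  -0.009  -0.985 917.089]
 [  0.      0.      0.      1.   ]]
[356.916 -17.814 993.415] [ 0.172 -0.009 -0.985]
{'clock': 0.1, 'joint_pos': array([ 1.149,  0.412, -0.013,  1.597,  0.006,  1.134, -0.082]), 'qd': array([ 0.001,  0.   ,  0.001, -0.004, -0.   ,  0.001, -0.001]), 'joint_torque': array([  0.005, -58.909,   0.644, -29.171,  -0.054,   0.014,   0.   ]), 'tool_pos': array([ 216.352, -585.905,  246.897]), 'ee_rot': array([-3.091, -0.553,  0.001]), 'ft_force': array([-0.053,  0.106, -0.457]), 'ft_torque': array([-0.037, -0.011, -0.056]), 'opening': 0.9956255128206211} 25.0
```

View pics/top0.png

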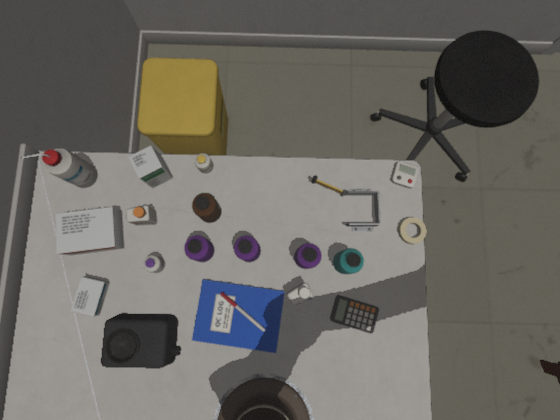

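View pics/side0.png

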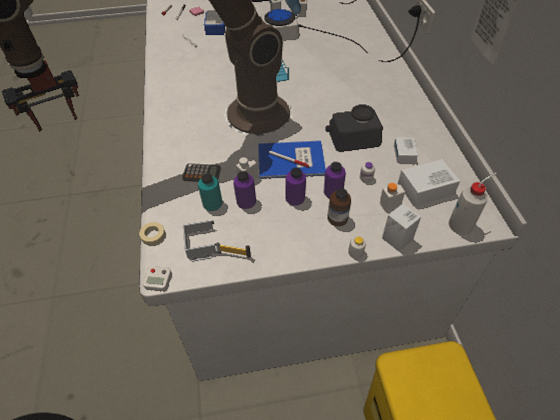

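The top view shows the brown bottle at about (205,207), the bay at (362,210) opening left, and the yellow gate running from hinge (345,191) to post (312,179). Candidates for the bottle in the top view are brown (205,207), purple (198,248), (247,248) and (308,256), and turquoise (349,261). I choose the brown one and will check it in a crop.

```bash
python3 - <<'E'
from h import *
t=load('top0'); s=load('side0')
a=cv2.resize(t['image'][165:275,175:285][:,:,::-1],(400,400),interpolation=cv2.INTER_CUBIC)
b=cv2.resize(t['image'][165:245,300:400][:,:,::-1],(500,400),interpolation=cv2.INTER_CUBIC)
c=cv2.resize(s['image'][170:270,170:370][:,:,::-1],(800,400),interpolation=cv2.INTER_CUBIC)
cv2.imwrite('pics/c1.png',cv2.resize(np.hstack([a,b]),(800,356))); cv2.imwrite('pics/c2.png',c)
E
```

```text
(no output)
```

View pics/c1.png

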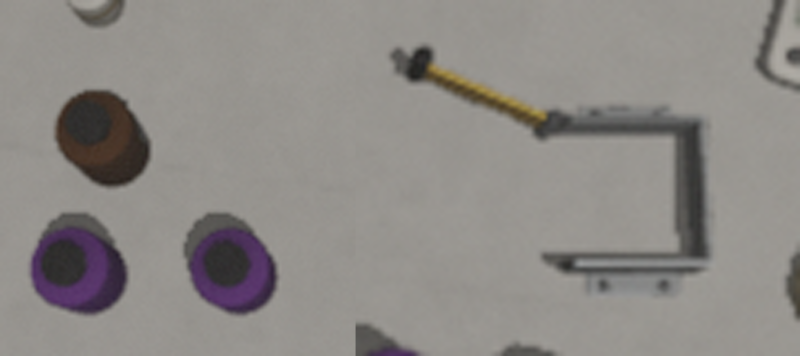

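View pics/c2.png

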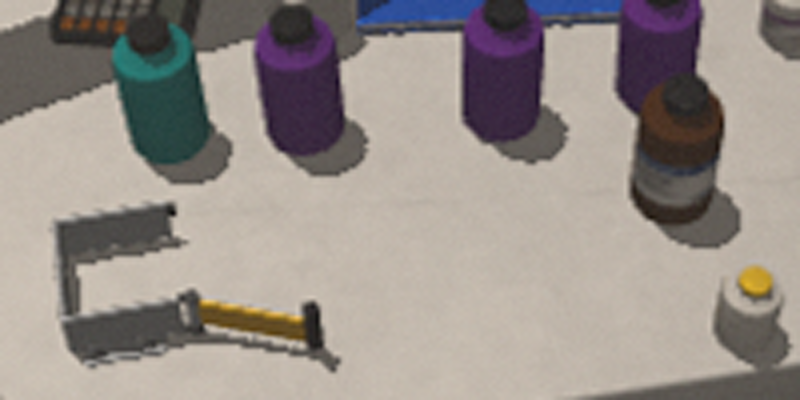

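The brown bottle, with its blue-and-white label and black cap, is confirmed at side (339,208) and top (205,207). The gate post is at side (248,251) and the bay is in side (185-220, 222-255). Next I measure them from depth.

```bash
cat >> h.py <<'E'
def cloud(s):
    v,u=np.mgrid[0:420,0:560]; f=foc(s); z=s['depth'].astype(float)
    c=np.stack([(u-s['cx'])/f*z,(v-s['cy'])/f*z,z],-1); E=np.array(s['extrinsics'])
    P=(c-E[:3,3])@E[:3,:3]; P[z==0]=np.nan; return P
E
python3 - <<'E'
from h import *
np.set_printoptions(precision=1,suppress=True)
t=load('top0'); s=load('side0'); Pt=cloud(t); Ps=cloud(s)
def roi(P,u0,u1,v0,v1): 
    Q=P[v0:v1,u0:u1].reshape(-1,3); return Q[~np.isnan(Q[:,0])]
# surface check
for n,P,r in(('t',Pt,(260,300,200,240)),('s',Ps,(260,310,215,235))):
    print(n,'counter z',np.median(roi(P,*r),0))
for n,P,r in(('t',Pt,(188,225,188,228)),('s',Ps,(322,358,183,230))):
    Q=roi(P,*r); c=Q[Q[:,2]>108]; print(n,'cap',len(c),c.mean(0),c.min(0),c.max(0))
    b=Q[(Q[:,2]>15)&(Q[:,2]<80)]; print('  body',len(b),b.min(0),b.max(0))
Q=np.vstack([roi(Pt,335,390,180,235)]); Qs=roi(Ps,178,225,215,262)
for n,q in(('t',Q),('s',Qs)):
    w=q[(q[:,2]>34)&(q[:,2]<46)]; print(n,len(w)); 
    r=cv2.minAreaRect(w[:,:2].astype(np.float32)); print(r); print(cv2.boxPoints(r)); print('zmax',q[:,2].max())
for n,im,P in(('t',t,Pt),('s',s,Ps)):
    hsv=cv2.cvtColor(im['image'],cv2.COLOR_RGB2HSV)
    R=(305,350,170,200) if n=='t' else (205,260,235,262)
    m=np.zeros(hsv.shape[:2],bool); m[R[2]:R[3],R[0]:R[1]]=True
    y=m&(hsv[...,0]>15)&(hsv[...,0]<32)&(hsv[...,1]>110)
    q=P[y];q=q[~np.isnan(q[:,0])]; print(n,'gate',len(q),q.min(0),q.max(0)); 
    print(cv2.minAreaRect(q[:,:2].astype(np.float32)), cv2.fitLine(q[:,:2].astype(np.float32),cv2.DIST_L2,0,.01,.01).ravel())
    k=m&(hsv[...,2]<60); q=P[k];q=q[~np.isnan(q[:,0])]; q=q[(q[:,2]>15)];print('  post',q.shape, np.array2string(q[np.argsort(-q[:,2])][:12]))
E
```

```text
t counter z [507.7 -28.1   1. ]
s counter z [517.5   2.9   0.9]
t cap 146 [524.9 154.7 117.8] [510.5 139.9 109.2] [541.1 169.8 122.6]
  body 135 [494.  124.8  15.6] [538.9 174.1  78.9]
s cap 102 [527.6 156.1 117.6] [509.2 141.6 108.1] [540.9 170.2 123.9]
  body 469 [418.7 126.5  15.2] [556.3 195.1  79.7]
t 221
((542.5637817382812, -226.22286987304688), (98.36103820800781, 112.51921844482422), 1.0194796323776245)
[[ 492.4 -170.8]
 [ 494.4 -283.3]
 [ 592.7 -281.6]
 [ 590.7 -169.1]]
zmax 47.88207830236489
s 216
((538.868896484375, -227.7632293701172), (94.89598846435547, 106.50646209716797), 0.356519490480423)
[[ 491.1 -174.8]
 [ 491.8 -281.3]
 [ 586.6 -280.7]
 [ 586.  -174.2]]
zmax 49.62004955848117
t gate 76 [ 579.9 -187.5   18.4] [ 608.1 -118.8   47.8]
((594.2462158203125, -153.65843200683594), (72.86936950683594, 4.276849269866943), 69.16629791259766) [   0.4    0.9  593.7 -154. ]
  post (23, 3) [[ 608.3 -117.9   56. ]
 [ 605.8 -115.5   55.4]
 [ 613.9 -115.5   54.3]
 [ 611.3 -115.6   54.2]
 [ 608.8 -113.1   53.6]
 [ 608.9 -115.7   53.5]
 [ 611.6 -113.1   52.9]
 [ 611.8 -110.7   52.1]
 [ 606.7 -113.3   51.8]
 [ 612.3 -118.5   51. ]
 [ 609.9 -111.    49.4]
 [ 615.3 -113.5   49.3]]
s gate 156 [ 579.4 -187.1   11.2] [ 611.4 -118.8   40.9]
((594.704833984375, -152.67367553710938), (75.24366760253906, 9.280040740966797), 65.2279281616211) [   0.4    0.9  595.2 -152.7]
  post (32, 3) [[ 610.1 -114.2   54.3]
 [ 609.7 -111.6   53.1]
 [ 611.8 -117.2   53. ]
 [ 612.1 -112.    52.1]
 [ 611.6 -114.6   52. ]
 [ 614.6 -112.4   51. ]
 [ 614.  -115.    50.8]
 [ 613.3 -109.7   48.6]
 [ 614.4 -115.3   47. ]
 [ 613.4 -112.7   44.9]
 [ 616.2 -110.4   43.6]
 [ 614.7 -115.6   42.8]]
```

```bash
python3 - <<'E'
from h import *
np.set_printoptions(precision=2,suppress=True)
for n,R in(('top0',(335,395,175,240)),('side0',(175,228,212,264))):
    s=load(n); P=cloud(s); Q=P[R[2]:R[3],R[0]:R[1]].reshape(-1,3); Q=Q[~np.isnan(Q[:,0])]
    w=Q[(Q[:,2]>37)&(Q[:,2]<44)]
    for nm,m,ax in(('right(-x)',(w[:,0]<510)&(w[:,1]>-265)&(w[:,1]<-205),1),('left',(w[:,0]>565)&(w[:,0]<590)&(w[:,1]>-265)&(w[:,1]<-205),1),('back',(w[:,1]<-268)&(w[:,0]>505)&(w[:,0]<565),0)):
        a=w[m]; 
        if len(a)<4: print(n,nm,len(a)); continue
        l=cv2.fitLine(a[:,:2].astype(np.float32),cv2.DIST_HUBER,0,.01,.01).ravel()
        print(n,nm,len(a),l,np.median(a,0),'ang',np.degrees(np.arctan2(l[1],l[0])))
    print(w[w[:,0]<510][:,1].max())
# flanges/edge pixel check: project predicted corners into image
c=np.array([536,-238.]); 
for n in('top0','side0'):
    s=load(n); im=s['image'][:,:,::-1].copy(); k=5
    R=(300,400,165,245) if n=='top0' else (170,270,205,275)
    im=cv2.resize(im[R[2]:R[3],R[0]:R[1]],None,fx=k,fy=k,interpolation=cv2.INTER_CUBIC)
    def pt(x,y,z):
        X=[c[0]+y,c[1]-x,z]; u,v=proj(s,X); return (int((u-R[0]+.5)*k),int((v-R[2]+.5)*k))
    for z,col in((40,(0,0,255)),(0,(0,255,0))):
        p=[pt(-38,40,z),pt(38,40,z),pt(38,-40,z),pt(-38,-40,z)]
        for a,b in zip(p,p[1:]): cv2.line(im,a,b,col,1)
    cv2.circle(im,pt(-46,42,36),4,(255,0,0),1)
    cv2.imwrite('pics/o_'+n+'.png',im)
E
```

```text
top0 right(-x) 43 [   0.06   -1.    496.56 -235.77] [ 495.77 -236.93   41.3 ] ang -86.42366
top0 left 42 [   0.05   -1.    579.64 -238.69] [ 579.18 -236.05   40.82] ang -87.10466
top0 back 42 [   1.      0.01  535.63 -280.53] [ 536.36 -280.64   41.05] ang 0.85589725
-198.9263551807269
side0 right(-x) 35 [   0.      1.    495.01 -234.59] [ 495.11 -235.04   39.82] ang 89.81902
side0 left 44 [   0.04   -1.    579.44 -234.14] [ 579.87 -232.92   39.69] ang -87.48401
side0 back 26 [   1.      0.03  538.31 -279.1 ] [ 537.67 -279.14   40.04] ang 1.4466338
-199.35931600443064
```

View pics/o_top0.png

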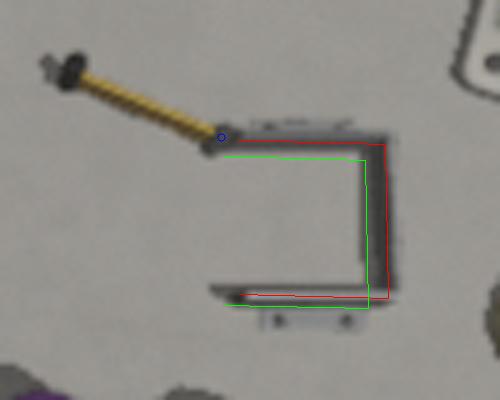

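View pics/o_side0.png

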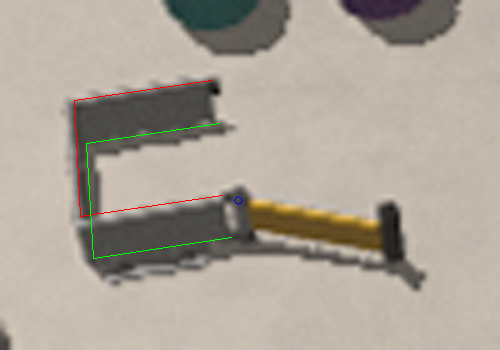

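The overlay lines up with the bay to about 2-3 mm: bay centre about (537,-239), +x along world -y, yaw about +1.5°. The brown bottle is at (526,155.5). Next I check the bystander positions and the tool frame.

```bash
python3 - <<'E'
from h import *
from scipy.spatial.transform import Rotation as Ro
np.set_printoptions(precision=2,suppress=True)
t=load('top0'); P=cloud(t)
ok=(P[...,2]>12)&(P[...,0]>250)&(P[...,0]<720)&(P[...,1]>-420)&(P[...,1]<520)
n,l,st,c=cv2.connectedComponentsWithStats(ok.astype(np.uint8),connectivity=4)
for i in range(1,n):
    if st[i,4]<25: continue
    q=P[l==i]; print(c[i].round(), st[i,4], 'x',q[:,0].min(),q[:,0].max(),'y',q[:,1].min(),q[:,1].max(),'z',q[:,2].max())
print(Ro.from_rotvec(bot.sense()['ee_rot']).as_matrix())
E
```

```text
[150. 167.] 1067 x 583.2336536962324 666.4978758465701 y 258.4711390848411 340.5069216860298 z 111.215104922065
[ 69. 167.] 1396 x 577.5913575302018 642.6848277432873 y 457.51903778289153 518.960013045613 z 193.97250480818755
[204. 163.] 266 x 627.2003356704072 666.2714456538768 y 152.53975598439288 193.68098708906248 z 66.16754275494615
[405. 174.] 514 x 600.1502494914456 671.5085910392401 y -395.1001330327796 -324.75032915139093 z 23.272542463081106
[356. 201.] 535 x 492.9733833187269 615.2518767958878 y -283.2626197746877 -110.54212156598061 z 56.01238365797753
[207. 208.] 633 x 493.9782449978632 552.7826933175738 y 124.82515041018296 183.87333299753527 z 122.5925806999638
[141. 216.] 492 x 481.944548091003 524.6889397524404 y 291.3216794543576 350.3996600900702 z 93.95173603361668
[ 89. 231.] 2765 x 401.71294305568927 520.5379542461988 y 370.98227759833003 519.9574446598497 z 68.62308979529637
[413. 230.] 403 x 452.09273595462565 517.752512341284 y -408.6586319694862 -339.84206657931526 z 24.524737596157124
[199. 249.] 611 x 392.11962483178894 450.3698212303956 y 137.460345543072
[... 788 characters left out ...]
y -41.3587623006634 167.3902677944288 z 28.924375134901457
[300. 294.] 393 x 290.8117793040402 345.49809167125386 y -111.55799158804564 -49.909091801753355 z 94.36054684085931
[353. 312.] 922 x 250.01929655281677 316.96357889189255 y -280.2571141251878 -161.65884400871246 z 21.860410671881066
[211. 305.] 44 x 275.5260185367627 297.7490804710463 y 128.25897000406852 151.2093237063324 z 16.6346144131038
[202. 316.] 54 x 250.77690316607317 267.95931791813837 y 144.00925360206966 174.13002077071565 z 17.125407778417767
[143. 318.] 486 x 250.01067706554113 261.14122690823615 y 221.32972775762082 367.06595511465434 z 87.85205318072937
[[ 0.94  0.35 -0.  ]
 [ 0.35 -0.94  0.  ]
 [-0.   -0.   -1.  ]]
```

Plan: lean the tool 20° with its tips forward, because the gripper body would otherwise hit the cap. Yaw it about -16° to clear the carton and reagent bottle, and part the fingers about 33 mm so they cradle the bottle at about 30 mm height. First I move over, staying high.

```bash
python3 -m pendant '[0,0,2.5,0.018,0.034,0,0.38,0,0,2.5,0.018,0.034,0,0.38,0,0,2.5,0.018,0.034,0,0.38,0,0,2.5,0.018,0.034,0,0.38,0,0,2.5,0.018,0.034,0,0.38,0,0,2.5,0.018,0.034,0,0.38,0,0,2.5,0.018,0.034,0,0.38,0,0,2.5,0.018,0.034,0,0.38,0,0,2.5,0.018,0.034,0,0.38,0,0,2.5,0.018,0.034,0,0.38,0,0,2.5,0.018,0.034,0,0.38,0,0,2.5,0.018,0.034,0,0.38]' 20
```

```text
clock: 1.1
tool_pos: [428.1, -164.9, 242.4]
ee_rot: [-2.838, -1.343, 0.014]
ft_force: [0.6, -1.2, -0.0]
opening: 0.381
```

```bash
python3 -m pendant '[0,0,2,0.0095,0.031,0,0.38,0,0,2,0.0095,0.031,0,0.38,0,0,2,0.0095,0.031,0,0.38,0,0,2,0.0095,0.031,0,0.38,0,0,2,0.0095,0.031,0,0.38,0,0,2,0.0095,0.031,0,0.38,0,0,2,0.0095,0.031,0,0.38,0,0,2,0.0095,0.031,0,0.38,0,0,2,0.0095,0.031,0,0.38,0,0,2,0.0095,0.031,0,0.38,0,0,2,0.0095,0.031,0,0.38,0,0,2,0.0095,0.031,0,0.38]'; python3 -c "
from h import *
print(bot.sense()['joint_pos'])"
```

```text
clock: 2.1
tool_pos: [544.0, 227.0, 240.3]
ee_rot: [2.477, 1.932, -0.019]
ft_force: [0.2, -0.4, 0.8]
opening: 0.382
[-0.01705725  0.4368826  -0.6274981   1.65365023  0.27624316  1.1532472
 -0.96158848]
```

```bash
python3 -m pendant '[-4.8,1.4,-0.4,0,-0.005,0,0.38,-4.8,1.4,-0.4,0,-0.005,0,0.38,-4.8,1.4,-0.4,0,-0.005,0,0.38,-4.8,1.4,-0.4,0,-0.005,0,0.38,0,0,0,0,0,0,0.38,0,0,0,0,0,0,0.38]'; cat >> h.py <<'E'
def tool():
    from scipy.spatial.transform import Rotation as Ro
    s=bot.sense(); R=Ro.from_rotvec(s['ee_rot']).as_matrix(); z=R[:,2]; y=R[:,1]
    if y[0]<0: y=-y
    print('jaw',y.round(3),'z',z.round(3),'tip',(s['tool_pos']+25*z).round(1),'q',s['joint_pos'].round(2),'F',s['ft_force'].round(1),s['clock'])
E
python3 -c "
from h import *
tool(); snap('side','side1');snap('top','top1')"
```

```text
clock: 2.6
tool_pos: [543.1, 215.4, 237.2]
ee_rot: [2.302, 1.762, -0.45]
ft_force: [0.5, 0.7, 0.0]
opening: 0.381
jaw [ 0.964 -0.265 -0.02 ] z [-0.114 -0.344 -0.932] tip [540.3 206.8 213.9] q [-0.24  0.57 -0.53  1.49  0.45  1.5  -1.12] F [0.5 0.7 0. ] 2.6
```

View pics/side1.png

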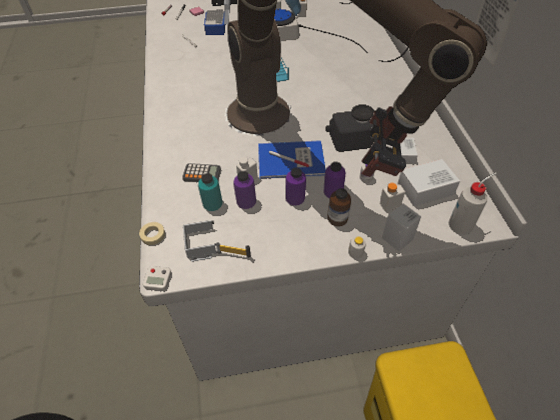

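View pics/top1.png

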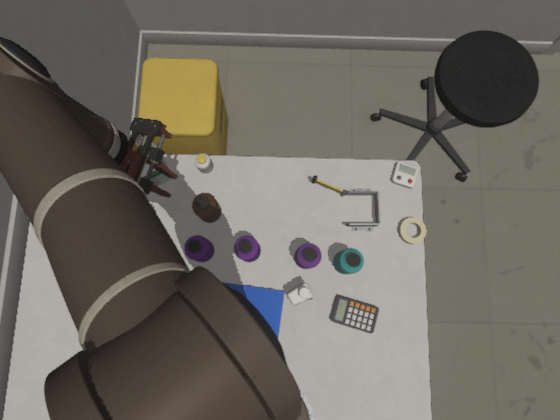

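The side view shows the gripper at (385,155), leaning as planned behind the brown bottle at (339,208). Nothing is disturbed. Now I descend in two stages.

```bash
python3 -m pendant '[0,0,0,-0.001,-0.0025,-0.02,0.38,0,0,0,-0.001,-0.0025,-0.02,0.38,0,0,0,-0.001,-0.0025,-0.02,0.38,0,0,0,0,-0.0025,-0.02,0.38,0,0,0,0,0,-0.02,0.38,0,0,0,0,0,0,0.38]'; python3 -c "
from h import *
tool(); s=snap('side','side2');t=snap('top','top2')
cv2.imwrite('pics/c3.png',cv2.resize(s['image'][100:260,300:500][:,:,::-1],None,fx=3.5,fy=3.5,interpolation=cv2.INTER_CUBIC))"
```

```text
clock: 3.2
tool_pos: [542.1, 199.0, 139.1]
ee_rot: [2.321, 1.754, -0.424]
ft_force: [-0.1, -1.2, -0.1]
opening: 0.379
jaw [ 0.961 -0.275 -0.012] z [-0.106 -0.329 -0.939] tip [539.4 190.8 115.7] q [-0.22  0.64 -0.51  1.62  0.5   1.3  -1.18] F [-0.1 -1.2 -0.1] 3.2
```

View pics/c3.png

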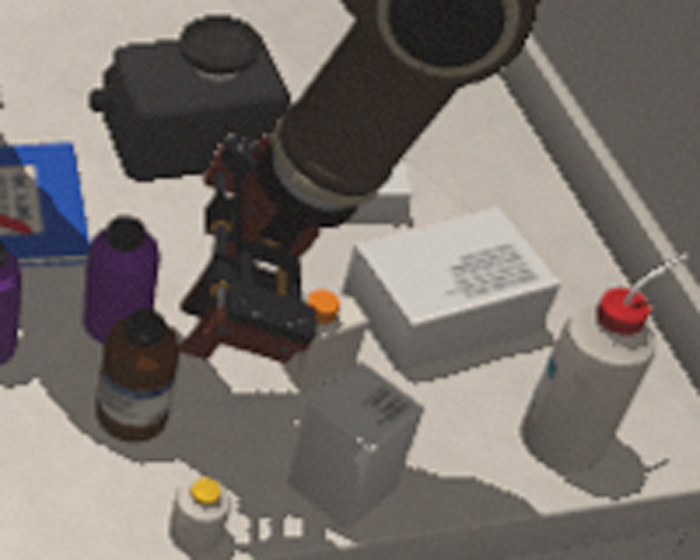

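The fingers show just behind and above the bottle cap at about crop (200,345), and the carton and reagent bottle stay clear. I continue down.

```bash
python3 -m pendant '[0,0,0,-0.001,0.003,-0.006,0.36,0,0,0,-0.001,0.001,-0.012,0.36,0,0,0,0,0,-0.015,0.36,0,0,0,0,0,-0.015,0.36,0,0,0,0,0,-0.015,0.36,0,0,0,0,0,-0.012,0.36,0,0,0,0,0,0,0.36]'; python3 -c "
from h import *
tool(); s=snap('side','side3');t=snap('top','top3')
a=cv2.resize(s['image'][140:260,310:460][:,:,::-1],(500,400),interpolation=cv2.INTER_CUBIC)
b=cv2.resize(t['image'][135:235,130:230][:,:,::-1],(400,400),interpolation=cv2.INTER_CUBIC)
cv2.imwrite('pics/c4.png',cv2.resize(np.hstack([a,b]),(800,356)))"
```

```text
clock: 3.88
tool_pos: [543.8, 206.4, 66.9]
ee_rot: [2.325, 1.752, -0.4]
ft_force: [0.9, -0.4, -0.8]
opening: 0.36
jaw [ 0.961 -0.276 -0.001] z [-0.093 -0.32  -0.943] tip [541.5 198.4  43.3] q [-0.25  0.73 -0.48  1.66  0.55  1.18 -1.25] F [ 0.9 -0.4 -0.8] 3.8833
```

View pics/c4.png

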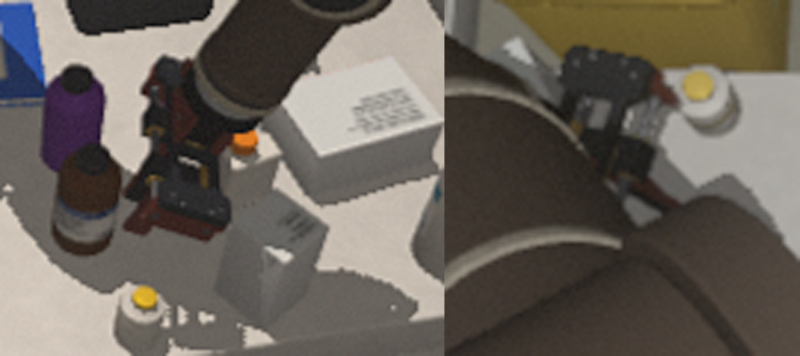

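```bash
python3 -m pendant '[0,0,0,-0.002,-0.003,-0.002,0.36,0,0,0,-0.002,-0.003,-0.006,0.36,0,0,0,-0.001,-0.001,-0.008,0.36,0,0,0,0,0,-0.001,0.36]'; python3 -c "
from h import *
tool(); s=snap('side','side4')
from scipy.spatial.transform import Rotation as Ro
b=bot.sense(); R=Ro.from_rotvec(b['ee_rot']).as_matrix()
P=cloud(s); Q=P[140:240,350:410].reshape(-1,3); Q=Q[~np.isnan(Q[:,0])]
L=(Q-b['tool_pos'])@R
m=(L[:,2]>-62)&(L[:,2]<26)&(abs(L[:,0])<60)&(abs(L[:,1])<110)
print('tool-frame fingers',L[m].min(0).round(),L[m].max(0).round())
q=Q[(Q[:,0]>575)&(Q[:,1]>250)&(Q[:,1]<345)&(Q[:,2]>60)&(Q[:,2]<112)]; print('box min y pt',q[q[:,1].argmin()].round(),q.min(0).round())
cv2.imwrite('pics/c5.png',cv2.resize(s['image'][140:260,310:460][:,:,::-1],(750,600),interpolation=cv2.INTER_CUBIC))"
```

```text
clock: 4.32
tool_pos: [540.4, 200.3, 53.0]
ee_rot: [2.326, 1.751, -0.391]
ft_force: [0.0, 0.3, 0.3]
opening: 0.357
jaw [ 0.961 -0.276  0.003] z [-0.088 -0.318 -0.944] tip [538.2 192.3  29.4] q [-0.24  0.73 -0.48  1.68  0.57  1.14 -1.27] F [0.  0.3 0.3] 4.3167
tool-frame fingers [-33. -76. -62.] [ 30. 110.  24.]
box min y pt [616. 260.  99.] [582. 260.  60.]
```

View pics/c5.png

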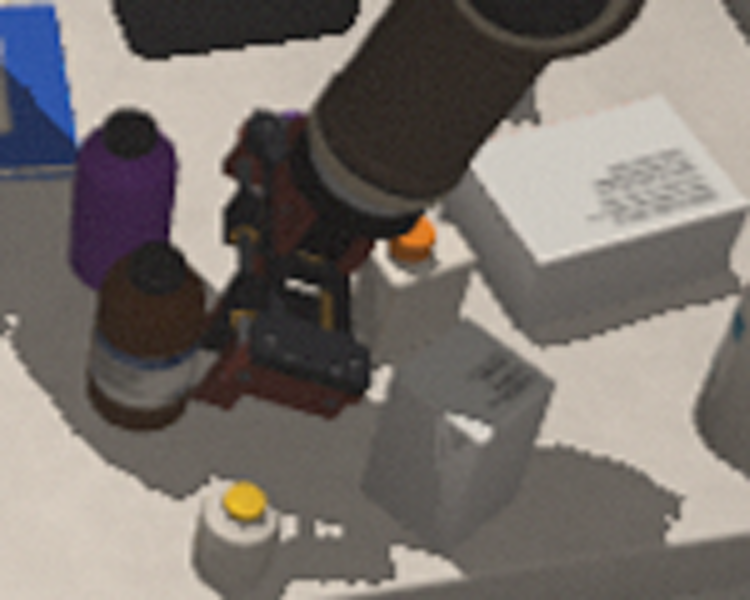

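The fingertips are just behind the bottle at about 33 mm contact height, with carton and reagent bottle clear. Now a gentle start to the push, lowering slightly.

```bash
python3 -m pendant '[0,0,0,0,-0.003,-0.002,0.36,0,0,0,0,-0.003,-0.001,0.36,0,0,0,0,-0.004,-0.001,0.36,0,0,0,0,-0.004,0,0.36,0,0,0,0,-0.004,0,0.36,0,0,0,0,-0.005,0,0.36]'; cat >> h.py <<'E'
def amber(s):
    P=cloud(s); m=(P[...,2]>108)&(P[...,2]<124)&(P[...,0]>490)&(P[...,0]<580)&(P[...,1]>-300)&(P[...,1]<190)
    hsv=cv2.cvtColor(s['image'],cv2.COLOR_RGB2HSV)
    # brown body
    b=(P[...,2]>20)&(P[...,2]<84)&(P[...,0]>480)&(P[...,0]<590)&(P[...,1]>-300)&(P[...,1]<195)&(hsv[...,0]<16)&(hsv[...,1]>100)
    q=P[m]; print('cap n',len(q),'mean',q.mean(0).round(1) if len(q) else '', 'brown body n',b.sum(), P[b].min(0).round(),P[b].max(0).round())
E
python3 -c "
from h import *
tool(); s=snap('side','side5'); amber(s)
cv2.imwrite('pics/c6.png',cv2.resize(s['image'][140:260,290:440][:,:,::-1],(750,600),interpolation=cv2.INTER_CUBIC))"
```

```text
clock: 4.87
tool_pos: [540.6, 181.6, 50.7]
ee_rot: [2.328, 1.759, -0.381]
ft_force: [-1.3, 3.1, 1.0]
opening: 0.357
jaw [ 0.962 -0.273  0.004] z [-0.084 -0.31  -0.947] tip [538.5 173.8  27.1] q [-0.21  0.72 -0.47  1.71  0.58  1.12 -1.25] F [-1.3  3.1  1. ] 4.8667
cap n 119 mean [532.8 144.  117.7] brown body n 76 [521. 112.  22.] [568. 180.  84.]
```

View pics/c6.png

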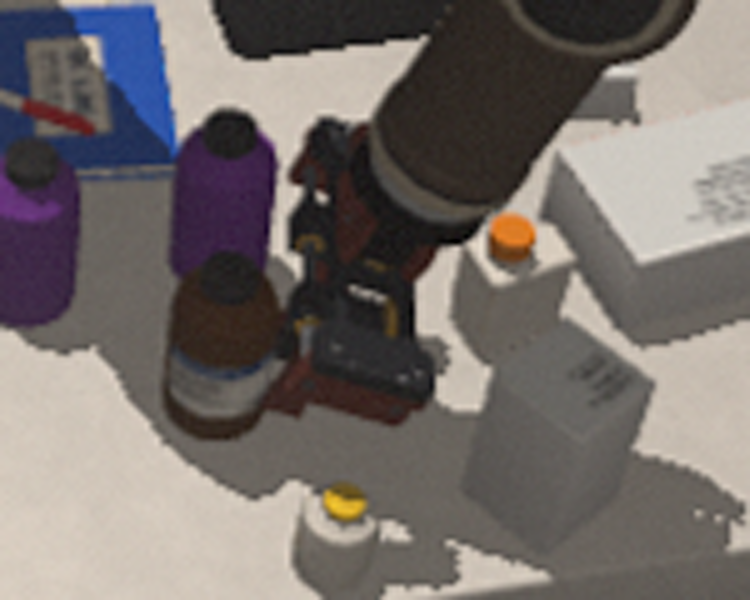

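The bottle slides upright in the cradle, with force about 3 N and cap now at (533,144). I continue, turning the yaw back to square as it goes.

```bash
python3 -m pendant '[0,0,1.2,0,-0.005,0,0.36,0,0,1.2,0,-0.005,0,0.36,0,0,1.2,0,-0.005,0,0.36,0,0,1.2,0,-0.005,0,0.36,0,0,1.2,0,-0.005,0,0.36,0,0,1.2,0,-0.005,0,0.36,0,0,1.2,0,-0.005,0,0.36,0,0,1.2,0,-0.005,0,0.36,0,0,1.2,0,-0.005,0,0.36,0,0,1.2,0,-0.005,0,0.36,0,0,1.2,0,-0.005,0,0.36,0,0,1.2,0,-0.005,0,0.36]'; python3 -c "
from h import *
tool(); s=snap('side','side6'); amber(s)"
```

```text
clock: 5.92
tool_pos: [541.0, 111.8, 50.4]
ee_rot: [2.042, 2.04, -0.336]
ft_force: [-1.2, 2.3, 1.1]
opening: 0.361
jaw [ 1.    -0.     0.004] z [ 0.004 -0.324 -0.946] tip [541.1 103.7  26.8] q [-0.11  0.66 -0.5   1.85  0.71  1.01 -1.02] F [-1.2  2.3  1.1] 5.9167
cap n 149 mean [544.8  85.8 118.2] brown body n 79 [520.  41.  21.] [574. 119.  83.]
```

```bash
python3 -c "
from h import *
s=load('side6')
cv2.imwrite('pics/c7.png',cv2.resize(s['image'][120:260,230:405][:,:,::-1],(750,600),interpolation=cv2.INTER_CUBIC))"
```

```text
(no output)
```

View pics/c7.png

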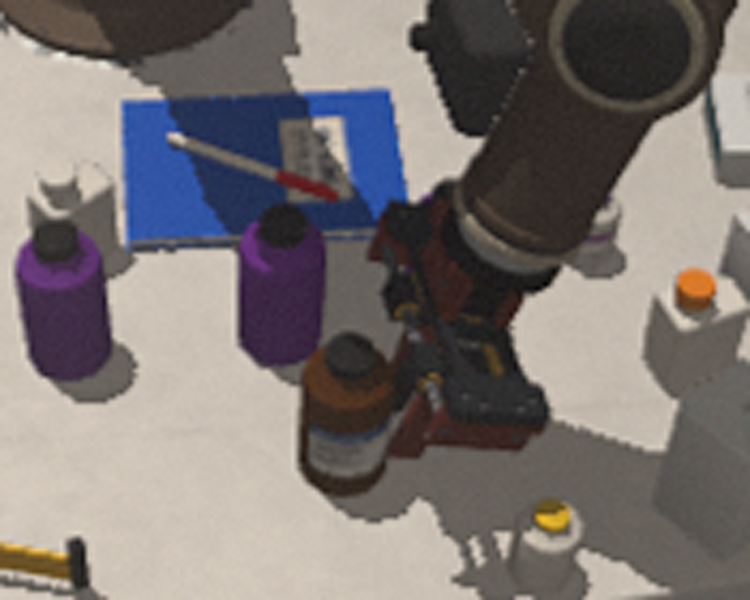

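The bottle is upright in the cradle at crop (350,410), clear of the purple ones. I push on.

```bash
python3 -m pendant '[0,0,0,0,-0.006,0,0.36,0,0,0,0,-0.007,0,0.36,0,0,0,0,-0.007,0,0.36,0,0,0,0,-0.007,0,0.36,0,0,0,0,-0.007,0,0.36,0,0,0,0,-0.007,0,0.36,0,0,0,0,-0.007,0,0.36,0,0,0,0,-0.007,0,0.36,0,0,0,0,-0.007,0,0.36,0,0,0,0,-0.007,0,0.36,0,0,0,0,-0.007,0,0.36,0,0,0,0,-0.007,0,0.36]'; python3 -c "
from h import *
tool()"
```

```text
clock: 6.97
tool_pos: [541.1, 19.4, 50.5]
ee_rot: [2.04, 2.041, -0.335]
ft_force: [1.2, 2.2, -0.3]
opening: 0.362
jaw [1.    0.001 0.005] z [ 0.005 -0.325 -0.946] tip [541.3  11.3  26.8] q [ 0.03  0.62 -0.47  1.92  0.74  0.93 -0.91] F [ 1.2  2.2 -0.3] 6.9667
```

```bash
python3 -m pendant '[0,0,0,0,-0.007,0,0.36,0,0,0,0,-0.007,0,0.36,0,0,0,0,-0.007,0,0.36,0,0,0,0,-0.007,0,0.36,0,0,0,0,-0.007,0,0.36,0,0,0,0,-0.007,0,0.36,0,0,0,0,-0.007,0,0.36,0,0,0,0,-0.007,0,0.36,0,0,0,0,-0.007,0,0.36,0,0,0,0,-0.007,0,0.36,0,0,0,0,-0.007,0,0.36,0,0,0,0,-0.004,0,0.36]'; python3 -c "
from h import *
tool(); s=snap('side','side7');snap('top','top7')
cv2.imwrite('pics/c8.png',cv2.resize(s['image'][130:280,160:360][:,:,::-1],(800,600),interpolation=cv2.INTER_CUBIC))"
```

```text
clock: 7.97
tool_pos: [540.6, -71.5, 50.5]
ee_rot: [2.041, 2.04, -0.337]
ft_force: [0.6, 1.8, -0.3]
opening: 0.365
jaw [1.    0.    0.004] z [ 0.004 -0.325 -0.946] tip [540.7 -79.6  26.8] q [ 0.17  0.6  -0.43  1.96  0.77  0.87 -0.78] F [ 0.6  1.8 -0.3] 7.9667
```

View pics/c8.png

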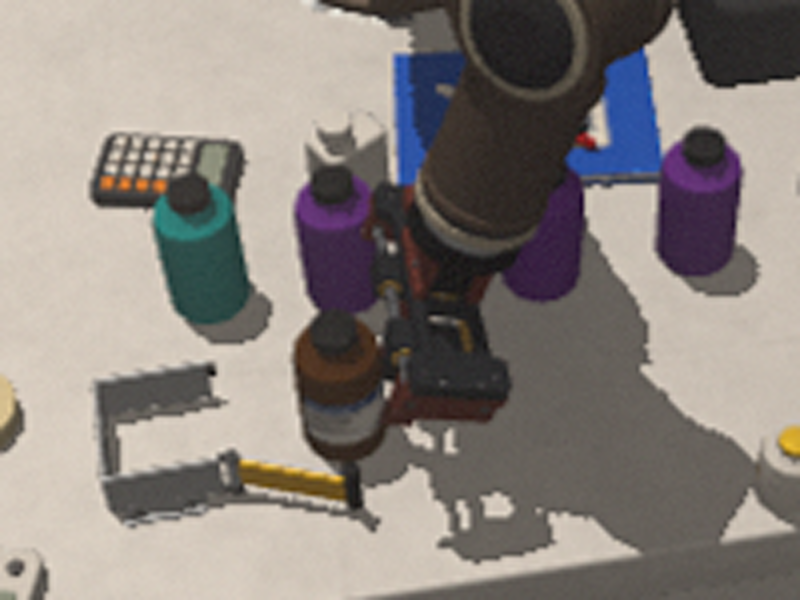

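View pics/top7.png

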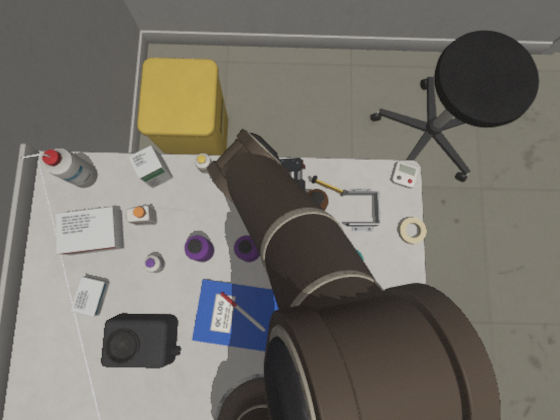

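The bottle is upright and approaching the mouth, and the gate post at crop (352,485) is clear of it. I check its lateral position from the cap.

```bash
python3 -c "
from h import *
s=load('side7')
g=cv2.cvtColor(s['image'],cv2.COLOR_RGB2GRAY)[200:225,230:260]; print((g<50).astype(int)) if 0 else None
m=(g<60); v,u=np.nonzero(m); print(u.min()+230,u.max()+230,v.min()+200,v.max()+200)
for z in (118,): print(onz(s,160+335/4-.5,130+324/4-.5,z))
P=cloud(s); Q=P[205:220,234:252].reshape(-1,3); c=Q[Q[:,2]>110]; print(len(c),c.mean(0),c.min(0),c.max(0))
h=P[230:245,236:256].reshape(-1,3); h=h[(h[:,2]>15)&(h[:,2]<80)]; print(h.min(0),h.max(0))
# circle fit radius 30
from scipy.optimize import least_squares
r=least_squares(lambda p:np.hypot(h[:,0]-p[0],h[:,1]-p[1])-30,[540,-110],loss='soft_l1'); print(r.x)
"
```

```text
234 259 200 224
[ 540.81011131 -110.86347193  118.        ]
109 [ 545.41704005 -113.12659023  117.72253718] [ 527.78931328 -128.32286042  111.0842345 ] [559.48465703 -98.39115331 121.79818769]
[ 553.84965162 -139.5335373    15.36126508] [574.50442051 -85.69629909  75.64950279]
[ 540.77063    -112.59733729]
```

```bash
python3 -m pendant '[0,0,0,-0.0004,-0.006,0,0.36,0,0,0,-0.0004,-0.007,0,0.36,0,0,0,-0.0004,-0.007,0,0.36,0,0,0,-0.0004,-0.007,0,0.36,0,0,0,-0.0004,-0.007,0,0.36,0,0,0,-0.0004,-0.007,0,0.36,0,0,0,0,-0.007,0,0.36,0,0,0,0,-0.007,0,0.36,0,0,0,0,-0.007,0,0.36,0,0,0,0,-0.007,0,0.36,0,0,0,0,-0.006,0,0.36,0,0,0,0,-0.003,0,0.36]'; python3 -c "
from h import *
tool(); s=snap('side','side8')
cv2.imwrite('pics/c9.png',cv2.resize(s['image'][160:280,150:310][:,:,::-1],(800,600),interpolation=cv2.INTER_CUBIC))"
```

```text
clock: 9.07
tool_pos: [537.6, -156.3, 50.5]
ee_rot: [2.04, 2.041, -0.336]
ft_force: [1.0, 2.4, 1.4]
opening: 0.364
jaw [1.    0.001 0.004] z [ 0.004 -0.325 -0.946] tip [ 537.7 -164.5   26.8] q [ 0.31  0.59 -0.4   1.97  0.8   0.81 -0.65] F [1.  2.4 1.4] 9.0667
```

View pics/c9.png

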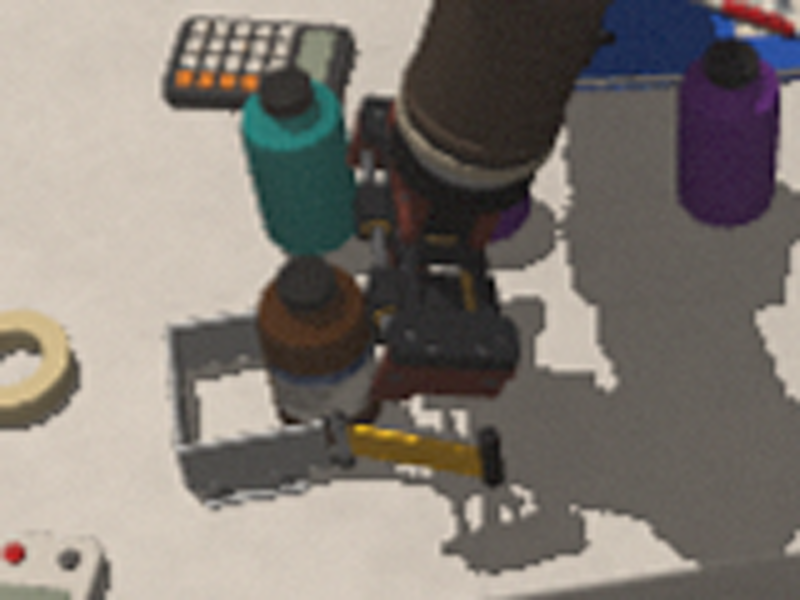

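The bottle is entering the bay upright, with the walls and turquoise bottle clear. Now a slower push, watching the force.

```bash
python3 -m pendant '[0,0,0,0,-0.004,0,0.36,0,0,0,0,-0.004,0,0.36,0,0,0,0,-0.004,0,0.36,0,0,0,0,-0.004,0,0.36,0,0,0,0,-0.004,0,0.36,0,0,0,0,-0.004,0,0.36,0,0,0,0,-0.004,0,0.36,0,0,0,0,-0.003,0,0.36,0,0,0,0,-0.002,0,0.36]'; python3 -c "
from h import *
tool()"
```

```text
clock: 9.87
tool_pos: [537.8, -191.5, 50.5]
ee_rot: [2.039, 2.043, -0.335]
ft_force: [-0.9, 1.8, 1.1]
opening: 0.363
jaw [1.    0.003 0.004] z [ 0.005 -0.324 -0.946] tip [ 538.  -199.6   26.8] q [ 0.36  0.59 -0.39  1.96  0.81  0.79 -0.59] F [-0.9  1.8  1.1] 9.8667
```

Bottle is now at about y = -233, with about 15 mm to go.

```bash
python3 -m pendant '[0,0,0,0,-0.003,0,0.36,0,0,0,0,-0.003,0,0.36,0,0,0,0,-0.002,0,0.36,0,0,0,0,-0.002,0,0.36]'; python3 -c "
from h import *
tool()"; python3 -m pendant '[0,0,0,0,-0.0015,0,0.36,0,0,0,0,-0.0015,0,0.36]'
```

```text
clock: 10.2
tool_pos: [537.8, -202.5, 50.4]
ee_rot: [2.039, 2.044, -0.335]
ft_force: [-0.3, 2.9, 0.0]
opening: 0.357
jaw [1.    0.003 0.004] z [ 0.005 -0.324 -0.946] tip [ 537.9 -210.6   26.8] q [ 0.38  0.59 -0.39  1.95  0.81  0.79 -0.57] F [-0.3  2.9  0. ] 10.2
clock: 10.37
tool_pos: [537.8, -205.9, 50.4]
ee_rot: [2.039, 2.044, -0.335]
ft_force: [0.5, 2.9, 1.8]
opening: 0.363
```

```bash
python3 -m pendant '[0,0,0,0,-0.0015,0,0.36]'; python3 -m pendant '[0,0,0,0,-0.0015,0,0.36]';  python3 -c "
from h import *
tool(); s=snap('side','side9')
cv2.imwrite('pics/c10.png',cv2.resize(s['image'][160:280,150:310][:,:,::-1],(800,600),interpolation=cv2.INTER_CUBIC))"
```

```text
clock: 10.45
tool_pos: [538.0, -206.4, 50.4]
ee_rot: [2.039, 2.045, -0.333]
ft_force: [-1.0, 8.6, 4.6]
opening: 0.366
clock: 10.53
tool_pos: [538.1, -206.5, 50.3]
ee_rot: [2.039, 2.047, -0.331]
ft_force: [-2.1, 8.9, 4.3]
opening: 0.358
jaw [1.    0.005 0.004] z [ 0.006 -0.321 -0.947] tip [ 538.2 -214.5   26.6] q [ 0.39  0.59 -0.39  1.95  0.81  0.79 -0.56] F [-2.1  8.9  4.3] 10.5333
```

View pics/c10.png

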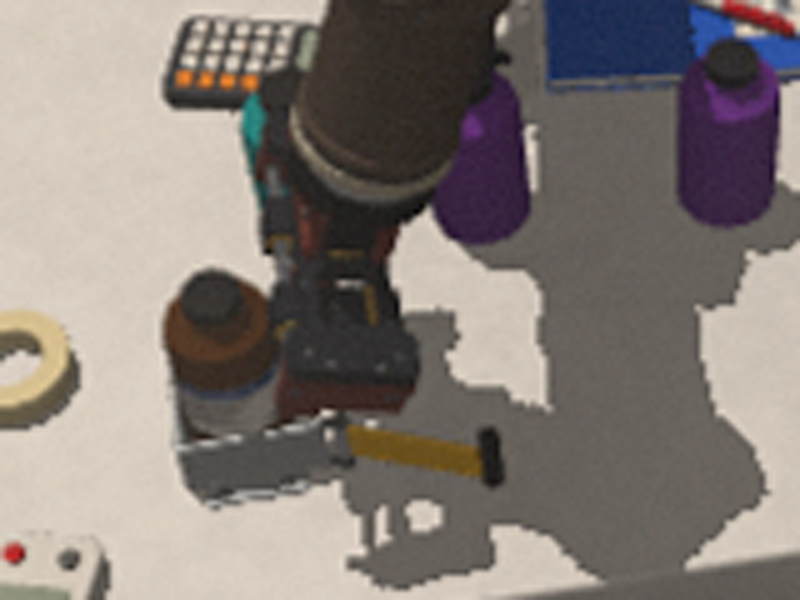

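Force jumped to 9 N and motion stopped exactly where expected, with the bottle centre at about y = -248, against the back wall and upright. I back off gently, then lift and close the fingers.

```bash
python3 -m pendant '[0,0,0,0,0.003,0,0.36,0,0,0,0,0.006,0,0.36,0,0,0,0,0.012,0,0.36,0,0,0,0,0.015,0,0.36,0,0,0,0,0.015,0.005,0.36,0,0,0,0,0.005,0.03,0.36,0,0,0,0.01,0,0.035,0,0,0,0,0.02,0,0.035,0,0,0,0,0.03,-0.003,0.02,0,0,0,0,0.03,-0.003,0,0,0,0,0,0.01,0,0,0,0,0,0,0,0,0,0]'; python3 -c "
from h import *
tool(); s=snap('side','side10')
P=cloud(s); Q=P[205:262,170:215].reshape(-1,3); Q=Q[(Q[:,0]>490)&(Q[:,0]<600)&(Q[:,1]<-190)]; c=Q[(Q[:,2]>110)]; print(len(c),c.mean(0).round(1))
b=Q[(Q[:,2]>46)&(Q[:,2]<80)]
from scipy.optimize import least_squares
print(len(b),least_squares(lambda p:np.hypot(b[:,0]-p[0],b[:,1]-p[1])-30,[540,-245],loss='soft_l1').x.round(1))
cv2.imwrite('pics/c11.png',cv2.resize(s['image'][120:280,150:310][:,:,::-1],(600,600),interpolation=cv2.INTER_CUBIC))"
```

```text
clock: 11.58
tool_pos: [636.7, -145.3, 184.4]
ee_rot: [2.035, 2.053, -0.339]
ft_force: [-0.3, -0.0, 0.3]
opening: 0.005
jaw [ 1.     0.009 -0.002] z [ 0.001 -0.322 -0.947] tip [ 636.8 -153.4  160.7] q [ 0.31  0.55 -0.47  1.63  0.63  1.14 -0.4 ] F [-0.3 -0.   0.3] 11.5833
110 [ 541.1 -245.5  117.3]
172 [ 537.8 -246.5]
```

View pics/c11.png

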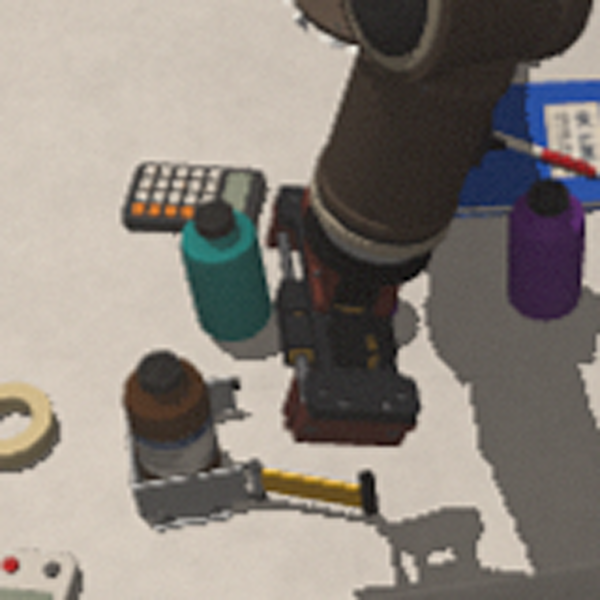

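The bottle stays upright at about (538,-246.5), i.e. bay x about +7. The gate is still open, post at crop (368,492). The closed fingers are clear on the gate's outer side, so I descend to gate height.

```bash
python3 -m pendant '[0,0,0,0,0,-0.025,0,0,0,0,0,0,-0.03,0,0,0,0,0,0,-0.03,0,0,0,0,0,0,-0.02,0,0,0,0,0,0,-0.012,0,0,0,0,0,0,-0.005,0,0,0,0,0,0,0,0]'; python3 -c "
from h import *
tool(); s=snap('side','side11')
cv2.imwrite('pics/c12.png',cv2.resize(s['image'][150:290,170:310][:,:,::-1],(600,600),interpolation=cv2.INTER_CUBIC))"
```

```text
clock: 12.22
tool_pos: [628.2, -140.7, 57.9]
ee_rot: [2.032, 2.059, -0.345]
ft_force: [0.1, 0.1, -0.5]
opening: 0.008
jaw [ 1.     0.012 -0.008] z [-0.003 -0.322 -0.947] tip [ 628.1 -148.8   34.2] q [ 0.26  0.69 -0.41  1.73  0.75  0.94 -0.56] F [ 0.1  0.1 -0.5] 12.2167
```

View pics/c12.png

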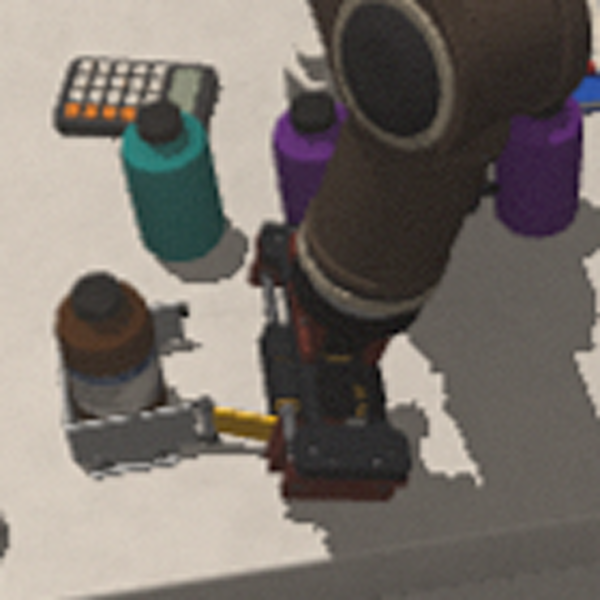

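The fingers are right beside the plate on its outer side and the gate hasn't moved. I lower 14 mm, then sweep along the closing arc.

```bash
python3 -m pendant '[0,0,0,0,0,-0.007,0,0,0,0,0,0,-0.007,0,0,0,0,-0.005,0.001,0,0,0,0,0,-0.007,0.003,0,0,0,0,0,-0.007,0.004,0,0,0,0,0,-0.007,0.004,0,0]'; python3 -c "
from h import *
tool()"
```

```text
clock: 12.77
tool_pos: [603.8, -129.3, 48.1]
ee_rot: [2.032, 2.051, -0.337]
ft_force: [1.5, -0.7, -0.1]
opening: 0.009
jaw [1.    0.01  0.001] z [ 0.004 -0.324 -0.946] tip [ 603.9 -137.4   24.4] q [ 0.25  0.67 -0.41  1.81  0.77  0.9  -0.62] F [ 1.5 -0.7 -0.1] 12.7667
```

```bash
python3 -m pendant '[0,0,0,-0.006,0.001,0,0,0,0,0,-0.006,0.001,0,0,0,0,0,-0.007,0,0,0,0,0,0,-0.007,0,0,0,0,0,0,-0.007,0,0,0]'; python3 -c "
from h import *
tool(); s=snap('side','side12')
cv2.imwrite('pics/c13.png',cv2.resize(s['image'][150:290,170:310][:,:,::-1],(600,600),interpolation=cv2.INTER_CUBIC))"
```

```text
clock: 13.18
tool_pos: [568.0, -125.8, 49.8]
ee_rot: [2.029, 2.051, -0.333]
ft_force: [2.2, -0.1, -0.1]
opening: 0.001
jaw [1.    0.012 0.005] z [ 0.008 -0.324 -0.946] tip [ 568.2 -133.9   26.1] q [ 0.25  0.62 -0.41  1.9   0.78  0.86 -0.66] F [ 2.2 -0.1 -0.1] 13.1833
```

View pics/c13.png

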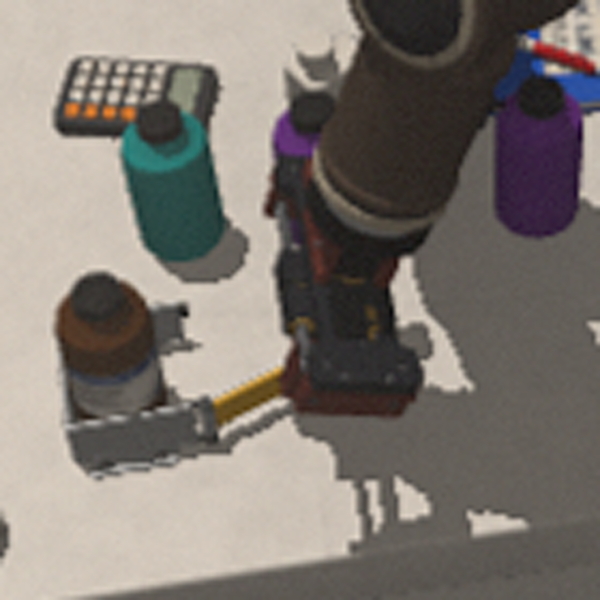

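The gate swings closed as intended, now at about q = 1.2. I continue the arc.

```bash
python3 -m pendant '[0,0,0,-0.006,-0.001,-0.001,0,0,0,0,-0.006,-0.002,-0.001,0,0,0,0,-0.006,-0.003,-0.001,0,0,0,0,-0.005,-0.005,-0.001,0,0,0,0,-0.005,-0.005,0,0,0,0,0,-0.004,-0.005,0,0]'; python3 -c "
from h import *
tool(); s=snap('side','side13')
cv2.imwrite('pics/c14.png',cv2.resize(s['image'][150:290,170:310][:,:,::-1],(600,600),interpolation=cv2.INTER_CUBIC))"
```

```text
clock: 13.73
tool_pos: [532.5, -146.6, 45.6]
ee_rot: [2.027, 2.054, -0.33]
ft_force: [1.2, 0.8, -0.9]
opening: 0.004
jaw [1.    0.014 0.005] z [ 0.009 -0.322 -0.947] tip [ 532.7 -154.7   22. ] q [ 0.29  0.59 -0.4   1.99  0.81  0.8  -0.67] F [ 1.2  0.8 -0.9] 13.7333
```

View pics/c14.png

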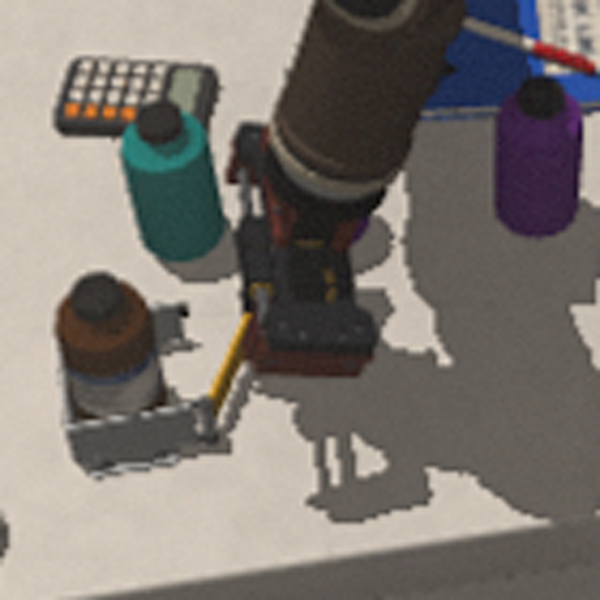

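```bash
python3 -m pendant '[0,0,0,-0.001,-0.004,0,0,0,0,0,0,-0.004,0,0,0,0,0,0,-0.004,0,0,0,0,0,0,-0.003,0,0,0,0,0,0,-0.002,0,0]'; python3 -c "
from h import *
tool()"
```

```text
clock: 14.2
tool_pos: [528.4, -167.4, 44.9]
ee_rot: [2.032, 2.052, -0.337]
ft_force: [-0.3, 1.0, -0.3]
opening: 0.004
jaw [1.    0.01  0.001] z [ 0.004 -0.323 -0.946] tip [ 528.5 -175.5   21.3] q [ 0.32  0.58 -0.39  1.99  0.81  0.79 -0.64] F [-0.3  1.  -0.3] 14.2
```

```bash
python3 -m pendant '[0,0,0,0,-0.002,0,0,0,0,0,0,-0.002,0,0]';python3 -m pendant '[0,0,0,0,-0.002,0,0,0,0,0,0,-0.0015,0,0]'; python3 -c "
from h import *
s=snap('side','side14')
cv2.imwrite('pics/c15.png',cv2.resize(s['image'][150:290,170:310][:,:,::-1],(600,600),interpolation=cv2.INTER_CUBIC))"
```

```text
clock: 14.37
tool_pos: [528.3, -172.0, 44.8]
ee_rot: [2.033, 2.052, -0.337]
ft_force: [-0.9, 1.2, 0.3]
opening: 0.004
clock: 14.53
tool_pos: [528.4, -173.4, 44.5]
ee_rot: [2.033, 2.055, -0.334]
ft_force: [-4.0, 7.6, 5.0]
opening: 0.003
```

View pics/c15.png

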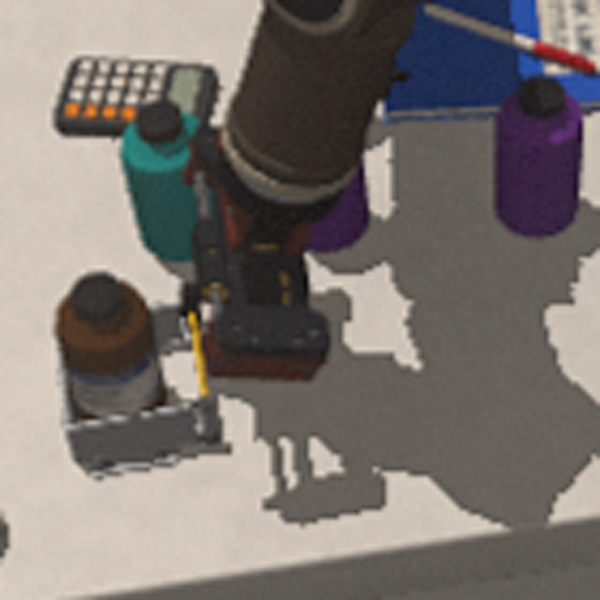

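Force rose to 7.6 N and motion stopped: the gate is on its stop, post at crop (190,297). I retreat straight back, then up and away.

```bash
python3 -m pendant '[0,0,0,0,0.003,0,0,0,0,0,0,0.008,0,0,0,0,0,0,0.015,0,0,0,0,0,0.005,0.02,0.005,0,0,0,0,0.005,0.02,0.02,0,0,0,0,0.005,0.02,0.03,0,0,0,0,0,0.025,0.03,0,0,0,0,0,0.03,0.03,0,0,0,0,0,0.03,0.03,0,0,0,0,0,0.03,0.02,0,0,0,0,0,0.03,0,0,0,0,0,0,0,0,0]'; python3 -c "
from h import *
tool(); s=snap('side','side15'); t=snap('top','top15')
a=cv2.resize(s['image'][190:270,150:270][:,:,::-1],(600,400),interpolation=cv2.INTER_CUBIC)
cv2.imwrite('pics/c16.png',a)"
```

```text
clock: 15.58
tool_pos: [539.7, 67.2, 215.4]
ee_rot: [2.037, 2.053, -0.336]
ft_force: [-1.1, 0.4, 0.3]
opening: 0.006
jaw [ 1.     0.008 -0.001] z [ 0.001 -0.32  -0.947] tip [539.8  59.2 191.7] q [ 0.04  0.42 -0.58  1.77  0.54  1.23 -0.74] F [-1.1  0.4  0.3] 15.5833
```

View pics/c16.png

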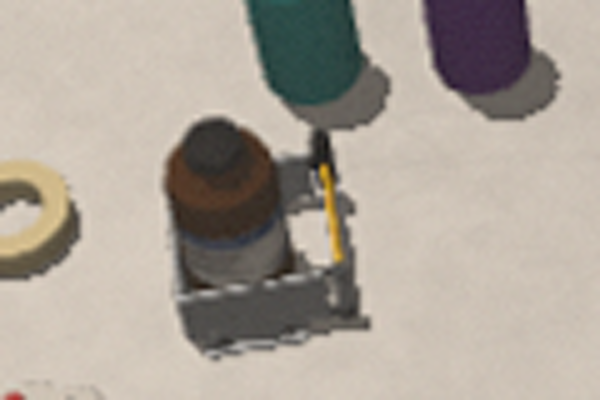

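View pics/top15.png

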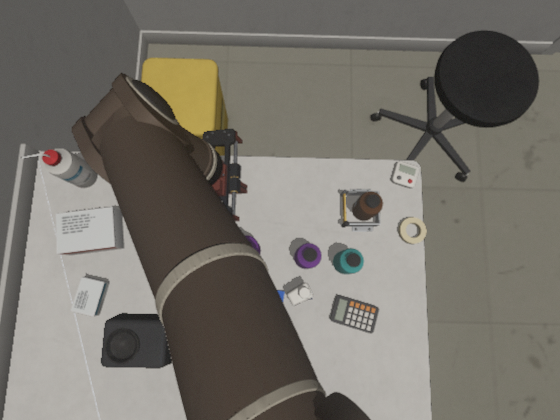

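```bash
python3 -c "
from h import *
from scipy.optimize import least_squares
for n,R,G,K in(('side15',(180,210,212,250),(205,225,215,248),None),('top15',(350,385,188,225),(336,352,185,232),None)):
    s=load(n); P=cloud(s); hsv=cv2.cvtColor(s['image'],cv2.COLOR_RGB2HSV)
    Q=P[R[2]:R[3],R[0]:R[1]].reshape(-1,3); c=Q[(Q[:,2]>112)]; print(n,'cap',c.mean(0).round(1),len(c))
    b=Q[(Q[:,2]>46)&(Q[:,2]<82)]; print(' body',len(b),least_squares(lambda p:np.hypot(b[:,0]-p[0],b[:,1]-p[1])-30,[540,-245],loss='soft_l1').x.round(1))
    m=np.zeros(s['depth'].shape,bool); m[G[2]:G[3],G[0]:G[1]]=True
    y=P[m&(hsv[...,0]>15)&(hsv[...,0]<32)&(hsv[...,1]>110)]; y=y[y[:,2]>5]; l=cv2.fitLine(y[:,:2].astype(np.float32),cv2.DIST_HUBER,0,.01,.01).ravel(); print(' gate',len(y),y.mean(0).round(1),'slope dy/dx',l[1]/l[0])
    k=P[m&(hsv[...,2]<60)]; k=k[(k[:,2]>40)&(k[:,0]<520)]; print(' post top',len(k),k.mean(0).round(1) if len(k) else '')
"
```

```text
side15 cap [ 540.8 -245.6  117.9] 104
 body 181 [ 537.8 -246.7]
 gate 36 [ 529.6 -192.6   33.5] slope dy/dx 0.010572593
 post top 15 [ 497.1 -192.8   48.5]
top15 cap [ 539.4 -246.4  118.4] 143
 body 89 [ 539.7 -248.2]
 gate 52 [ 542.  -193.4   32.5] slope dy/dx 0.029482674
 post top 8 [ 493.6 -192.2   49.3]
```

The gate is parallel to the back wall (slope 0.01 to 0.03, bay yaw about 0.02) and the bottle is upright at bay x of about +7 to +8. The arm is clear at 190 mm, so I hand the job in.

```bash
python3 -c "
from h import *
tool(); job.sign_off()"
```

```text
jaw [ 1.     0.004 -0.002] z [-0.001 -0.324 -0.946] tip [539.9  53.6 190.9] q [ 0.05  0.42 -0.57  1.77  0.54  1.23 -0.74] F [-0.6 -0.5  0.2] 15.6833
the job is handed in; nothing more can be done
```

I pushed the brown bottle about 400 mm across the counter in a two-finger cradle at roughly 30 mm height, until it met the bay's back wall. I then swung the yellow gate shut with the closed fingers, backed off and handed the job in at 15.7 s; it reports no verdict.

- **Bottle:** the two cameras put it upright at about (538 to 540, -247 to -248) mm, which is bay x of about +7 to +8 mm and 1 to 2 mm off centre. The cap top was at 118 mm, and the push force rose to about 9 N at the wall.
- **Gate:** it reached its stop at 7.6 N. The plate then lay parallel to the back wall to within about 0.02 rad.
- **Arm:** the fingertips were clear at 190 mm with no contact force.
- **Bystanders:** they looked unmoved in the picture from above taken mid-push. The arm hid part of the counter in the last one, so I did not re-measure the carton, the orange-capped bottle or the yellow- and purple-capped bottles at the end.
- **Disagreements:** bottle position differed by 1 to 2 mm between the two cameras, which is within the calibration. No check failed.

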